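Feed the blank to the pointer

ROBOT

A 7-joint arm with a two-finger parallel gripper is mounted at the origin on the work surface. World frame = base frame: x ahead of the robot, y to its left, z up, the work surface at z = 0. Lengths are in m, angles in rad, forces in N, time in s.
With the tool pointing down it reaches from about 0.4 to 0.9 m from the base axis. Payload 5.5 kg.
Tool frame: the origin (TCP) lies midway between the tips of the shut fingers; the grasp point (between the pads) lies 19 mm behind it; z points along the fingers, y is the direction in which the jaws open and shut (so a half turn about z gives the same grasp; the last joint's range is limited). The gripper opens to 85 mm and grips with 20 to 120 N. Pads are 22 mm wide; open, the fingers measure 114 mm over their backs; the gripper's body (76 mm by 85 mm) begins 54 mm behind the grasp point. The pads swing forward as they close: fully open they stand 13 mm farther back than shut.
Start: joints at [1.54, 0.501, -0.427, 1.55, 0.221, 1.138, -0.21], TCP at [0.188, -0.622, 0.231] pointing down, gripper open.
Joint ranges: [-2.88, 2.88], [-0.31, 2.03], [-1.54, 1.56], [0.2, 2.42], [-1.41, 4.55], [0.19, 2.02], [-2.57, 2.57]. Speed limits (rad/s): [2.57, 2.57, 3.14, 3.14, 3.14, 3.14, 3.14].

INTERFACE

Orientations are given as a unit quaternion [w, x, y, z].
In Python, from cell import arm gives the robot as it stands.
- The arm moves only by the tool servo_tool, never from a script. Its argument "commands" is text: rows parted by semicolons, each of 7 numbers parted by spaces: the shift along the tool's x, y, z scaled (see below), then the turn, a rotation vector about the tool's x, y, z scaled (see below), then the gripper's target within -1 to 1 (fully open at 1, half-way at 0, shut at -1). A call has 1 to 8 rows; each row shifts and turns the commanded pose from where the row before left it, along the tool's axes as they then stand; what a row does not reach is not made up. The controller multiplies each number of a shift by 20 mm and each number of a turn by 0.12 rad. A row lasts 1/10 s, in which the tool goes at most 50 mm and 8.59 degrees, less where a joint would pass 70% of its speed; a pose out of reach is approached as far as the arm can. A call with a number of a shift or a turn outside -1 to 1 is refused whole. A call with a gripper value outside its range is refused whole. The fingers move at their own pace and stop on an object; "squeeze" is the grip in N (left out, the last holds). Time passes only in rows, so rows that do not move let the fingers close. It gives the time, the measured TCP pose, the force and the opening at its end, in the units of the state.
- arm.get_obs(): the state, without advancing time (a new reading comes with each control period).
- arm.snapshot(name): name is "side" or "top" or "wrist"; returns (picture, depth): 480x640x3 uint8, red, green, blue; 480x640 float32, m along the optical axis (not along the pixel's ray), 0 where there is no reading.
- arm.camera_params(name): a dict with "mtx" (3x3 intrinsics, pixels), "dist" ([k1, k2, p1, p2, k3] as OpenCV has them; the pictures are not rectified), "world_from_camera" (4x4, takes a point from camera to world coordinates); the wrist camera has in their place "tool_from_camera" (4x4, takes a point from camera to tool coordinates, whose origin is the TCP and whose axes are the flange's). Camera axes: x right, y down, z forward; pixel columns grow to the right and rows downward; lengths in m; the calibration is good to about 2 mm. A picture is of the moment at which its call begins: read the wrist's pose just before it. camera_params takes no time and is no camera call.
- arm.job_done(): hands the job in, once; it reports no verdict.
The state is a dict: "t": time; "joint_pos": joint angles; "joint_velocities": joint speeds; "joint_efforts": joint torques, N m; "tool_pos": TCP position; "eef_rot": TCP orientation; "force": force on the tool from outside, world axes, zero at the start; "ft_torque": the same for the moment, N m; "width": finger opening in m.
Only numpy, scipy, OpenCV 4.12 (cv2) and the standard library are available. Lean on these libraries where they do the work, as an engineer would, in place of code of your own. Each camera call takes 0.05 s, during which the arm holds its last target. There are 200 camera calls.

TASK

Two hand-fed slides stand on the bench. On the one that carries the rust-brown blank, take the black feed knob and turn it clockwise (seen from above) until the white line on the blank is level with the tip of that slide's red pointer, then let go; the carriage and its knob travel along as the knob turns. Leave the other slide, with the bright steel blank, as it is.

Things in the scene. Friction and masses are not known exactly. Their poses are not given: they have to be found in the camera images.
- feed_knob: Black knob to turn, on the carriage with the rust-brown blank: bar grip 60 mm long (y), 16 thick (x), on a 54 mm wide, 5 mm thick foot. Origin: on the turning axis (z, up) under the foot, 54 mm above the table; bar 5 to 50 mm above it, grip it 32 mm above. At the start x points along the travel. Clockwise turn carries carriage and knob 40 mm per radian along the travel; 0.1 N m; stays put.
- blank_line (a point): Point on the white line across the rust-brown blank, on its top, 48 mm above the table, near the end beside the pointer. The blank is a flat bar 116 by 22 by 6 mm clamped across the aluminium carriage (160 by 96 mm); the line lies 80 mm ahead of the knob's axis along the travel and moves with the carriage. x axis: direction of travel; z up.
- pointer_tip (a point): Tip of the red pointer, a 26 by 18 by 40 mm block with a nose along y, fixed on the right-hand ledge of the same slide, 47 mm above the table. x axis: direction of travel, roughly away from the robot; z up. Level means line and tip have the same position along this x. At the start the line is 28 to 54 mm short (40 to 77 degrees of turn, one grasp); travel ends at least 30 mm beyond.
- spare_knob: Knob of the other slide, whose blank is bright steel: same size, shape and origin as the feed knob. Leave it alone.

How it is judged:
On the way:
1. the fingers turn the feed knob and bring the line to within 18 mm of the pointer (contact force between the fingers and feed_knob above 1 N and x of blank_line in the frame of pointer_tip above -0.018 m), for 0.1 s.
At the end, for the whole second after the job is handed in: The white line on the rust-brown blank is level with the tip of the red pointer, within 10 mm either way along the slide, and at rest; the other slide's knob is within 10 mm of where it was (x of blank_line in the frame of pointer_tip between -0.01 and 0.01 m and linear speed of feed_knob below 0.005 m/s and distance of spare_knob from where it was at the start of the episode below 0.01 m); the robot touches nothing.
It fails at once if the other slide was moved (its knob more than 10 mm from its start) (distance of spare_knob from where it was at the start of the episode above 0.01 m).
It also fails if it takes over 38 s, if anything falls off the work surface, if the arm or the gripper's body presses on something with over 40 N, if the wrist force passes 120 N, or if a joint passes its speed limit or range.

## Working session

There is one attempt and no reset: what is moved stays moved. The work goes in short steps, Python scripts to look and compute and a tool call to move; the robot and the scene stay as the last step left them, time stands still between calls to the robot, and variables do not carry over. Pictures are saved under pics/ and viewed, about 8 in all and at most 12, crops included, and the job is handed in when it is done.

Besides the shell and the picture viewer there is one more tool, called after "Request:" by a JSON object that holds its "method" and its "body". servo_tool: Moves the arm, as the interface text tells. Its arguments: {"type":"object","properties":{"commands":{"type":"string"},"squeeze":{"type":"number"}},"required":["commands"]}

```bash
mkdir -p pics; cat > h.py <<'E'
import numpy as np, cv2
from cell import arm
from scipy.spatial.transform import Rotation as R
def pose():
    o=arm.get_obs(); q=o["eef_rot"]; T=np.eye(4)
    T[:3,:3]=R.from_quat([q[1],q[2],q[3],q[0]]).as_matrix(); T[:3,3]=o["tool_pos"]; return T
def cam(n):
    p=arm.camera_params(n)
    W=np.array(p["world_from_camera"]) if n!="wrist" else pose()@np.array(p["tool_from_camera"])
    return np.array(p["mtx"]),np.array(p["dist"]),W
def rays(c,uv):
    K,d,W=c
    n=cv2.undistortPoints(np.float64(uv).reshape(-1,1,2),K,d)[:,0]
    return W[:3,3],np.c_[n,np.ones(len(n))]@W[:3,:3].T
def onz(c,uv,z):
    o,r=rays(c,uv); return o+r*((z-o[2])/r[:,2])[:,None]
def tri(c1,u1,c2,u2):
    o1,r1=rays(c1,[u1]);o2,r2=rays(c2,[u2]);a,b=r1[0],r2[0]
    s=np.linalg.lstsq(np.c_[a,-b],o2-o1,rcond=None)[0]
    p,q=o1+s[0]*a,o2+s[1]*b; return (p+q)/2,np.linalg.norm(p-q)
def proj(c,P):
    K,d,W=c; V=np.linalg.inv(W)
    return cv2.projectPoints(np.float64(P).reshape(-1,1,3),cv2.Rodrigues(V[:3,:3])[0],V[:3,3],K,d)[0][:,0]
E
python3 - <<'E'
from h import *
o=arm.get_obs(); print(o["t"],o["tool_pos"],o["eef_rot"],o["width"])
for n in("top","side"):
    c=cam(n); im,d=arm.snapshot(n); np.savez(f"{n}0.npz",im=im,d=d,K=c[0],D=c[1],W=c[2])
    print(n,c[0][0,0],c[2].round(3).tolist())
    cv2.imwrite(f"pics/{n}0.png",im[:,:,::-1])
E
```

```text
0.0 [ 0.18798607 -0.62149461  0.23026514] [-9.69225240e-04  9.89229226e-01  1.46371405e-01 -1.08672937e-04] 0.08557580230332186
top 480.25267207646147 [[0.018, -0.995, 0.098, 0.507], [-1.0, -0.016, 0.018, -0.023], [-0.016, -0.098, -0.995, 0.941], [0.0, 0.0, 0.0, 1.0]]
side 449.77063140362407 [[0.704, -0.487, 0.517, 0.198], [-0.71, -0.464, 0.529, -0.431], [-0.018, -0.74, -0.672, 0.61], [0.0, 0.0, 0.0, 1.0]]
```

View pics/top0.png

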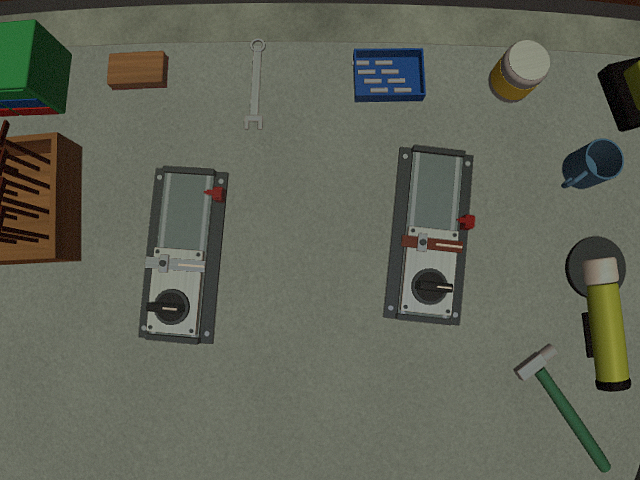

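View pics/side0.png

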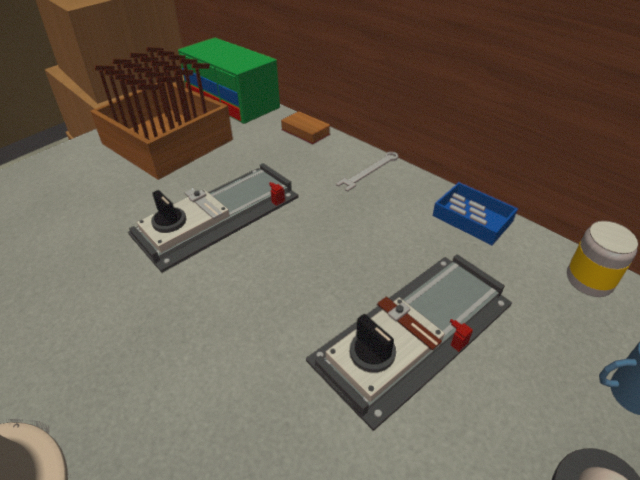

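Top view: the rust slide is on the right, with its knob at about (430,286), white line at about (448,245) and red pointer tip at about (460,222). In the side view the knob is at about (375,340), the line at about (425,332) and the pointer at about (455,330). I'll zoom in on both.

```bash
python3 - <<'E'
from h import *
a=cv2.imread("pics/top0.png")[195:320,380:490]; b=cv2.imread("pics/side0.png")[285:410,310:485]
f=lambda x,s:cv2.resize(x,None,fx=s,fy=s,interpolation=cv2.INTER_CUBIC)
A=f(a,3.6);B=f(b,2.25) if 0 else cv2.resize(f(b,2.2),(385,275)); 
cv2.imwrite("pics/z0.png",np.hstack([A,np.vstack([B,np.zeros((A.shape[0]-275,385,3),np.uint8)])]))
for n in("top","side"):
    z=np.load(n+"0.npz");c=(z["K"],z["D"],z["W"]);h=cv2.cvtColor(z["im"],cv2.COLOR_RGB2HSV)
    x0,y0,x1,y1=(380,195,490,320) if n=="top" else (310,285,485,410)
    for nm,m in(("red",((h[...,0]<6)|(h[...,0]>174))&(h[...,1]>190)),("rust",(h[...,0]<14)&(h[...,1]>120)&(h[...,1]<=215)),("black",h[...,2]<40)):
        mm=np.zeros(m.shape,np.uint8);mm[y0:y1,x0:x1]=m[y0:y1,x0:x1]
        for k in cv2.findContours(mm,0,2)[0]:
            if cv2.contourArea(k)>25: print(n,nm,cv2.contourArea(k),cv2.minAreaRect(k),"ext",[tuple(k[i][0].tolist()) for i in (k[:,0,0].argmin(),k[:,0,0].argmax(),k[:,0,1].argmin(),k[:,0,1].argmax())])
E
```

```text
top red 117.0 ((467.300048828125, 221.60003662109375), (13.86362075805664, 16.099689483642578), 63.43495178222656) ext [(457, 219), (474, 217), (465, 215), (466, 229)]
top rust 227.0 ((444.5286560058594, 245.1844024658203), (35.49001693725586, 11.316967964172363), 5.19442892074585) ext [(427, 242), (462, 249), (428, 238), (457, 252)]
top rust 142.5 ((409.06927490234375, 240.94618225097656), (15.256271362304688, 11.287160873413086), 7.125016689300537) ext [(401, 244), (417, 239), (403, 235), (414, 247)]
top rust 149.5 ((466.0, 221.5), (16.0, 15.0), -0.0) ext [(458, 220), (474, 225), (466, 214), (463, 229)]
top black 426.0 ((433.67706298828125, 285.04931640625), (36.42856216430664, 23.077465057373047), 25.016895294189453) ext [(415, 282), (452, 286), (426, 272), (437, 298)]
side red 301.0 ((461.405517578125, 334.7330322265625), (30.307035446166992, 19.649616241455078), 87.61405944824219) ext [(451, 320), (471, 332), (451, 320), (458, 350)]
side rust 308.0 ((457.5500183105469, 335.8500061035156), (24.349538803100586, 28.46049690246582), 18.434947967529297) ext [(450, 320), (472, 330), (451, 319), (458, 351)]
side rust 332.0 ((418.962158203125, 331.1845397949219), (46.448944091796875, 12.468761444091797), 38.1572265625) ext [(398, 321), (440, 342), (406, 314), (432, 349)]
side rust 129.5 ((386.5, 304.5000305175781), (14.142135620117188, 11.31370735168457), 45.0) ext [(378, 303), (395, 306), (386, 297), (386, 311)]
side black 1126.0 ((369.44769287109375, 342.64605712890625), (48.483123779296875, 35.51972198486328), 41.496463775634766) ext [(355, 344), (392, 347), (364, 315), (371, 363)]
```

View pics/z0.png

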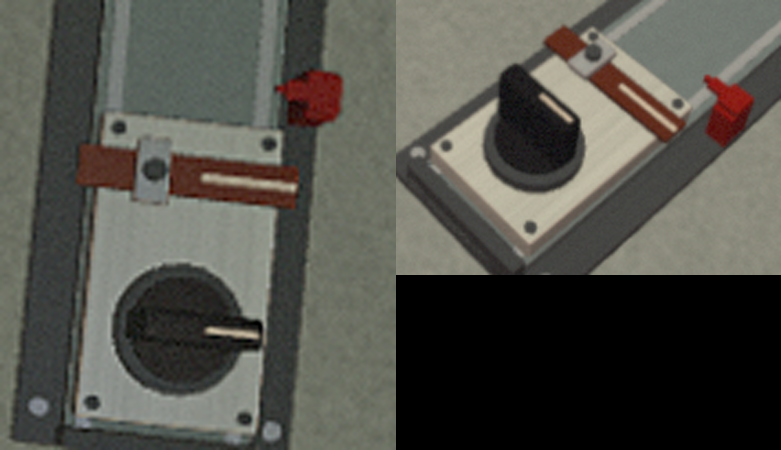

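Zoomed views (full-frame pixels):

| Feature | Top view | Side view |
|---|---|---|
| White line | (436,244) to (462.5,247) | (413,324) to (439,343.6) |
| Pointer tip | (457,219.4) | (450.5,320.5) |
| Knob bar | (416,284) to (453,287.5) | – |

The knob's bar lies across the slide.

```bash
python3 - <<'E'
from h import *
C={}
for n in("top","side"):
    z=np.load(n+"0.npz");C[n]=(z["K"],z["D"],z["W"]);
t,s=C["top"],C["side"]
for nm,a,b in(("line R",(462.5,246.9),(439.1,343.6)),("line L",(436.1,244.2),(412.7,324.1)),("tip",(456.9,219.4),(450.5,320.5)),("clampknob",(423,241.7),(399.5,309.3)),
 ("barmark R",(453,287.0),(392,340.5)),("barmark L",(437,286.3),(374,328))):
    print(nm,tri(t,a,s,b))
L=onz(t,[(436.1,244.2),(462.5,246.9)],.048);T=onz(t,[(456.9,219.4)],.047)[0]
F=onz(t,[(429.4,286.7)],.059)[0];Bar=onz(t,[(416,284),(453,287.5)],.104)
Ls=onz(s,[(412.7,324.1),(439.1,343.6)],.048);Ts=onz(s,[(450.5,320.5)],.047)[0]
print(L,Ls,T,Ts,F,Bar)
for l in(L,Ls):
    d=l[1]-l[0];print("line yaw",np.arctan2(d[1],d[0]))
# slide edges: base right edge, left edge corners in top (z~0.0)
E=onz(t,[(384,319),(400,147),(459,325),(473,154)],.012);print(E)
for i in(0,2):
    d=E[i+1]-E[i];print("yaw",np.arctan2(d[1],d[0]))
d=Bar[1]-Bar[0];print("bar yaw",np.arctan2(d[1],d[0]))
E
```

```text
line R (array([ 0.58447692, -0.28557472,  0.0512288 ]), np.float64(0.0020037533722739504))
line L (array([ 0.58859177, -0.23563397,  0.04898065]), np.float64(0.0008753504609747896))
tip (array([ 0.63546267, -0.27495374,  0.04877014]), np.float64(0.00124981487544658))
clampknob (array([ 0.59125023, -0.20806933,  0.05912   ]), np.float64(0.0010191179050036817))
barmark R (array([ 0.50873072, -0.25146121,  0.10525025]), np.float64(5.567868081098049e-06))
barmark L (array([ 0.50863568, -0.22207841,  0.10595973]), np.float64(0.002729813888464954))
[[ 0.58837556 -0.23553765  0.048     ]
 [ 0.58408121 -0.28573372  0.048     ]] [[ 0.58964094 -0.23556385  0.048     ]
 [ 0.58754985 -0.28538094  0.048     ]] [ 0.63614121 -0.27595377  0.047     ] [ 0.63630093 -0.27406407  0.047     ] [ 0.50886373 -0.22020457  0.059     ] [[ 0.51316067 -0.18659865  0.104     ]
 [ 0.50786459 -0.25180238  0.104     ]]
line yaw -1.6561400584219266
line yaw -1.61274699077806
[[ 0.44590384 -0.14309893  0.012     ]
 [ 0.78484279 -0.17397087  0.012     ]
 [ 0.4358519  -0.28870102  0.012     ]
 [ 0.77411848 -0.32123363  0.012     ]]
yaw -0.0908334603528028
yaw -0.09587958707633422
bar yaw -1.6518421208267084
```

Request:
{"method": "servo_tool", "body": {"commands": "0.96 -0.66 0 0 0 0 1;0.96 -0.66 0 0 0 0 1;0.96 -0.66 0 0 0 0 1;0.96 -0.66 0 0 0 0 1;0.96 -0.66 0 0 0 0 1;0.96 -0.66 0 0 0 0 1;0.96 -0.66 0 0 0 0 1;0.96 -0.66 0 0 0 0 1", "squeeze": 50}}

```text
t: 0.9
tool_pos: [0.305, -0.4755, 0.2309]
eef_rot: [-0.0, 0.989, 0.146, -0.0]
force: [0.1, 0.5, -0.3]
width: 0.0853
```

Request:
{"method": "servo_tool", "body": {"commands": "0.96 -0.66 0 0 0 0 1;0.96 -0.66 0 0 0 0 1;0.96 -0.66 0 0 0 0 1;0.96 -0.66 0 0 0 0 1;0.96 -0.66 0 0 0 0 1;0.96 -0.66 0 0 0 0 1;0.96 -0.66 0 0 0 0 1;0.96 -0.66 0 0 0 0 1"}}

```text
t: 1.7
tool_pos: [0.4213, -0.3301, 0.231]
eef_rot: [-0.0, 0.989, 0.146, -0.0]
force: [-0.3, -0.8, -1.0]
width: 0.0852
```

Request:
{"method": "servo_tool", "body": {"commands": "0.96 -0.66 0 0 0 0 1;0.96 -0.66 0 0 0 0 1;0.96 -0.66 0 0 0 0 1;0.96 -0.66 0 0 0 0 1;0.96 -0.66 0 0 0 0 1;0.96 -0.66 0 0 0 -0.95 1;0 0 0 0 0 -0.95 1;0 0 0 0 0 -1 1"}}

```text
t: 2.5
tool_pos: [0.5088, -0.2205, 0.231]
eef_rot: [-0.0, 0.948, 0.319, -0.0]
force: [0.2, -0.1, -0.0]
width: 0.0852
```

Request:
{"method": "servo_tool", "body": {"commands": "0 0 0 0 0 -1 1;0 0 0 0 0 -1 1;0 0 0 0 0 -1 1;0 0 0 0 0 -1 1;0 0 0 0 0 -1 1;0 0 0 0 0 -1 1;0 0 0 0 0 -1 1;0 0 0 0 0 0 1"}}

```text
t: 3.3
tool_pos: [0.5081, -0.2218, 0.2308]
eef_rot: [-0.001, 0.738, 0.675, -0.0]
force: [-0.1, -0.4, -0.2]
width: 0.0853
```

```bash
python3 - <<'E'
from h import *
c=cam("wrist"); im,d=arm.snapshot("wrist"); np.savez("wrist0.npz",im=im,d=d,K=c[0],D=c[1],W=c[2]); print(arm.get_obs()["joint_pos"],c[0][0,0],c[2].round(3).tolist())
cv2.imwrite("pics/w0.png",im[:,:,::-1])
E
```

```text
[ 1.05134431  0.42837908 -0.87621799  1.78348799  0.36506241  1.10250565
 -0.04076124] 368.75808698357923 [[0.996, -0.084, -0.023, 0.514], [-0.087, -0.961, -0.262, -0.155], [-0.0, 0.263, -0.965, 0.374], [0.0, 0.0, 0.0, 1.0]]
```

View pics/w0.png

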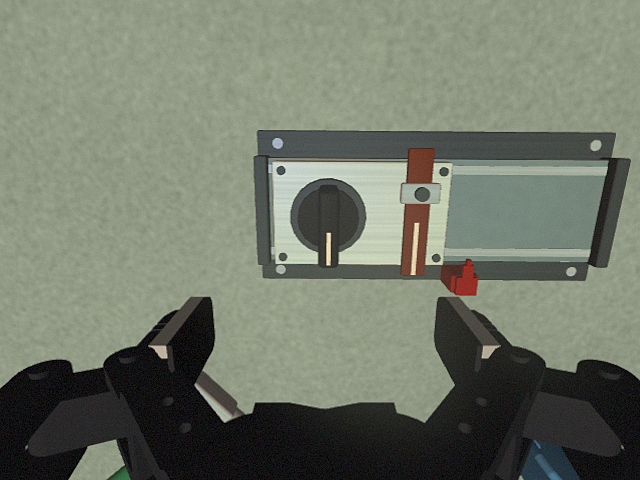

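Wrist view: foot disc centre (328,215), bar top from (329,186) to (328,266), line (417,222) to (415,274), tip (468,260). Next I'll combine these with the top view.

```bash
python3 - <<'E'
from h import *
C={}
for n in("top","wrist"):
    z=np.load(n+"0.npz");C[n]=(z["K"],z["D"],z["W"]);im=z["im"]
t,w=C["top"],C["wrist"]
L=onz(w,[(417,222),(415.5,274)],.048);T=onz(w,[(468,260)],.047)[0]
F=onz(w,[(328,215)],.059)[0];B=onz(w,[(329.5,186),(328,266)],.104)
print(L,T,F,B,B.mean(0))
a=-.091;e=np.array([np.cos(a),np.sin(a)])
print("gap",(T[:2]-L[1,:2])@e,"line-knob",(L[1]-F)[:2]@e)
for nm,u,v in(("lineR",(462.5,246.9),(415.5,274)),("tip",(456.9,219.4),(468,260)),("barR",(453,287.5),(328,266))): print(nm,tri(t,u,w,v))
d=B[1]-B[0];print("bar yaw",np.arctan2(d[1],d[0]))
E
```

```text
[[ 0.59124216 -0.23357894  0.048     ]
 [ 0.58879174 -0.28344775  0.048     ]] [ 0.63795844 -0.27418121  0.047     ] [ 0.51180319 -0.21799462  0.059     ] [[ 0.51501406 -0.18769198  0.104     ]
 [ 0.50874473 -0.24897877  0.104     ]] [ 0.5118794  -0.21833538  0.104     ]
gap 0.04812118088861009 line-knob 0.08261800866680039
lineR (array([ 0.58388365, -0.27898463,  0.06435966]), np.float64(0.00447714383192135))
tip (array([ 0.6356968 , -0.27337055,  0.05227454]), np.float64(0.002214111416117913))
barR (array([ 0.50794794, -0.26237422,  0.06540579]), np.float64(9.482961642326213e-05))
bar yaw -1.6727366192828632
```

Request:
{"method": "servo_tool", "body": {"commands": "0.15 0.1 0.9 0 0 0 1;0 0 1 0 0 0 1;0 0 1 0 0 0 1;0 0 1 0 0 0 1;0 0 1 0 0 0 1;0 0 1 0 0 0 1;0 0 1 0 0 0 1;0 0 0.7 0 0 0 1"}}

```text
t: 4.15
tool_pos: [0.51, -0.219, 0.0778]
eef_rot: [-0.001, 0.739, 0.674, -0.0]
force: [0.0, 0.1, -0.9]
width: 0.0851
```

Request:
{"method": "servo_tool", "body": {"commands": "0 0 0.6 0 0 0 1;0 0 0 0 0 0 0;0 0 0 0 0 0 -1;0 0 0 0 0 0 -1;0 0 0 0 0 0 -1;0 0 0 0 0 0 -1;0 0 0 0 0 0 -1;0 0 0 0 0 0 -1"}}

```text
t: 4.95
tool_pos: [0.5113, -0.2193, 0.0681]
eef_rot: [0.001, 0.738, 0.675, 0.0]
force: [-0.5, -0.4, 6.0]
width: 0.0156
```

Request:
{"method": "servo_tool", "body": {"commands": "0 0.156 0 0 0 0.65 -1;0.012 0.156 0 0 0 0.65 -1;0.024 0.154 0 0 0 0.65 -1;0.036 0.152 0 0 0 0.65 -1;0.048 0.149 0 0 0 0.65 -1;0.059 0.144 0 0 0 0.65 -1;0.07 0.139 0 0 0 0.65 -1;0.081 0.133 0 0 0 0.65 -1"}}

```text
t: 5.75
tool_pos: [0.5373, -0.2221, 0.0682]
eef_rot: [0.001, 0.91, 0.415, 0.001]
force: [2.8, -1.8, 2.7]
width: 0.0155
```

Request:
{"method": "servo_tool", "body": {"commands": "0.091 0.127 0 0 0 0.65 -1;0.101 0.119 0 0 0 0.65 -1;0.11 0.111 0 0 0 0.65 -1;0.118 0.102 0 0 0 0.65 -1;0.126 0.093 0 0 0 0.65 -1;0.132 0.082 0 0 0 0.65 -1;0 0 0 0 0 0 -1"}}

```text
t: 6.45
tool_pos: [0.5565, -0.2247, 0.0682]
eef_rot: [0.002, 0.981, 0.192, 0.002]
force: [3.9, -3.6, 1.3]
width: 0.0154
```

```bash
python3 - <<'E'
from h import *
for n in("top","side","wrist"):
    c=cam(n); im,d=arm.snapshot(n); np.savez(f"{n}1.npz",im=im,d=d,K=c[0],D=c[1],W=c[2])
    if n=="top": a=im[185:310,380:500]
    if n=="side": b=im[270:400,320:500]
    if n=="wrist": w=im
f=lambda x,s:cv2.resize(x,s,interpolation=cv2.INTER_CUBIC)
v=np.zeros((600,800,3),np.uint8); v[:300,:288]=f(a,(288,300)); v[:300,300:715]=f(b,(415,300)); v[300:,:400]=f(w,(400,300))
cv2.imwrite("pics/c1.png",v[:,:,::-1])
E
```

```text
(no output)
```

View pics/c1.png

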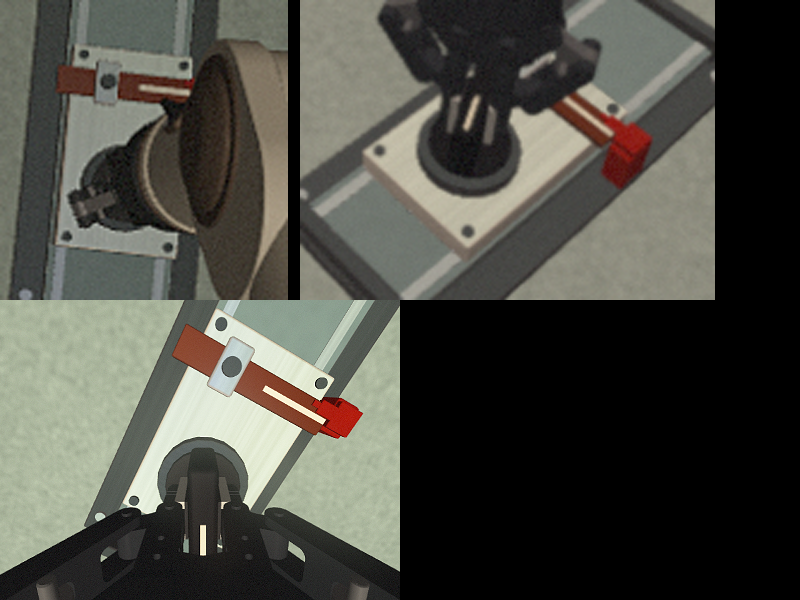

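Composite: in the wrist view the line runs (422,142) to (520,195) and the tip is at about (504,167), both in full-frame pixels. In the top view the line is still slightly short of the pointer.

```bash
python3 - <<'E'
from h import *
z=np.load("wrist1.npz");w=(z["K"],z["D"],z["W"]);im=z["im"]
cv2.imwrite("pics/w1.png",cv2.resize(im[110:230,400:600],(800,480),interpolation=cv2.INTER_CUBIC)[:,:,::-1])
a=-.091;e=np.array([np.cos(a),np.sin(a)])
L=onz(w,[(422.4,142.4),(520,195.2)],.048)
for u in((504,167),(502,164),(508,164)):
  T=onz(w,[u],.047)[0]; print(T,"gap",(T[:2]-L[0,:2])@e,(T[:2]-L[1,:2])@e)
print(L, "from prior tip", (np.array([.6365,-.2745])-L[1,:2])@e)
E
```

```text
[ 0.63737891 -0.27631876  0.047     ] gap 0.00775427066896101 0.007069204570672697
[ 0.6381766  -0.27486627  0.047     ] gap 0.00841666772487369 0.007731601626585378
[ 0.63917117 -0.27729324  0.047     ] gap 0.009627666969442327 0.008942600871154015
[[ 0.6330579  -0.23834173  0.048     ]
 [ 0.62916312 -0.2885619   0.048     ]] from prior tip 0.0060286527362629115
```

View pics/w1.png

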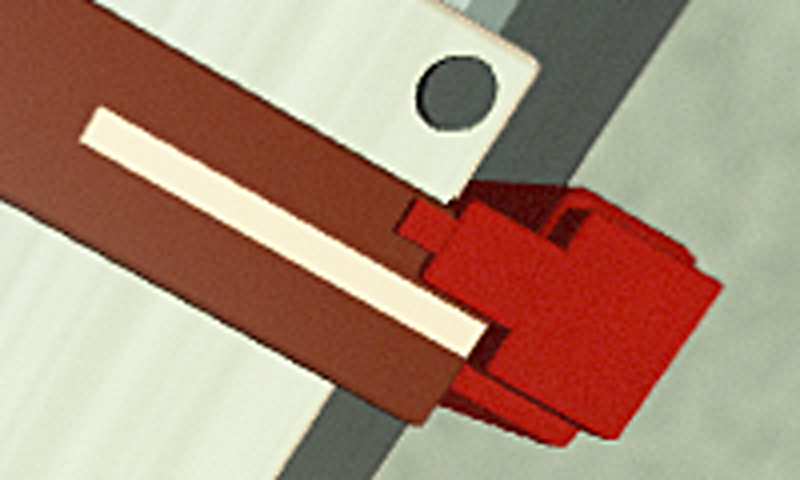

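The close-up shows the nose tip at about (502,164) and the line roughly 7.5 mm short of it. I'll turn 0.18 rad more.

Request:
{"method": "servo_tool", "body": {"commands": "0.107 0.055 0 0 0 0.5 -1;0.11 0.049 0 0 0 0.5 -1;0.112 0.042 0 0 0 0.5 -1;0 0 0 0 0 0 -1;0 0 0 0 0 0 -1"}}

```text
t: 7.1
tool_pos: [0.5637, -0.2257, 0.0682]
eef_rot: [0.002, 0.995, 0.104, 0.002]
force: [4.8, -4.3, -0.9]
width: 0.0153
```

```bash
python3 - <<'E'
from h import *
c=cam("wrist"); im,d=arm.snapshot("wrist"); np.savez("wrist2.npz",im=im,K=c[0],D=c[1],W=c[2])
cv2.imwrite("pics/w2.png",cv2.resize(im[90:240,380:630],(800,480),interpolation=cv2.INTER_CUBIC)[:,:,::-1])
E
```

```text
(no output)
```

View pics/w2.png

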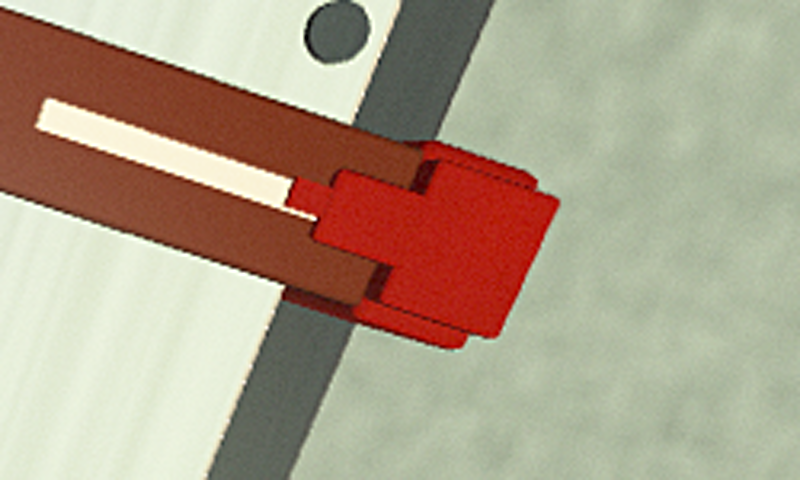

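The nose now sits on the line, within about 1 mm. I'll release and lift.

Request:
{"method": "servo_tool", "body": {"commands": "0 0 0 0 0 0 0;0 0 0 0 0 0 0.5;0 0 0 0 0 0 1;0 0 0 0 0 0 1;0 0 0 0 0 0 1;0 0 0 0 0 0 1;0 0 -0.5 0 0 0 1;0 0 -1 0 0 0 1"}}

```text
t: 7.95
tool_pos: [0.5601, -0.2231, 0.0966]
eef_rot: [-0.001, 0.994, 0.105, -0.001]
force: [0.7, 0.2, 0.0]
width: 0.0854
```

Request:
{"method": "servo_tool", "body": {"commands": "0 0 -1 0 0 0 1;0 0 -1 0 0 0 1;0 0 -1 0 0 0 1;0 0 -1 0 0 0 1;0 0 -1 0 0 0 1;0 0 -1 0 0 0 1;0 0 0 0 0 0 1;0 0 0 0 0 0 1"}}

```text
t: 8.75
tool_pos: [0.5616, -0.2236, 0.218]
eef_rot: [0.0, 0.995, 0.105, 0.001]
force: [-0.5, 0.5, -0.5]
width: 0.0857
```

```bash
python3 - <<'E'
from h import *
for n in("side","wrist"):
    c=cam(n); im,d=arm.snapshot(n); np.savez(f"{n}3.npz",im=im,K=c[0],D=c[1],W=c[2])
    if n=="side": b=im[270:400,320:500]
v=np.zeros((420,800,3),np.uint8); v[:300,:415]=cv2.resize(b,(415,300),interpolation=cv2.INTER_CUBIC)
v[:289,415:]=cv2.resize(im,(385,289),interpolation=cv2.INTER_AREA)
cv2.imwrite("pics/c3.png",v[:300,:,::-1])
E
```

```text
(no output)
```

View pics/c3.png

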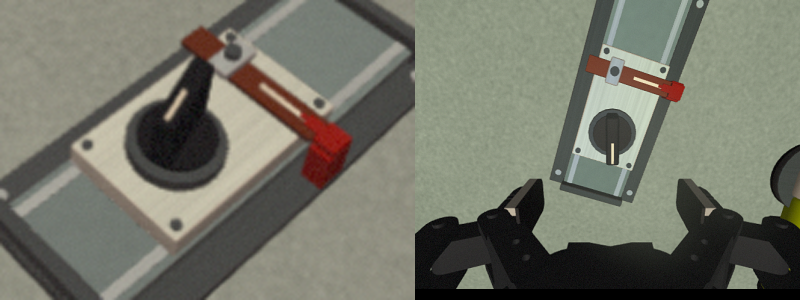

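After release, the line runs straight into the pointer nose in both the side and wrist views, and the gripper is clear. Handing in.

```bash
python3 -c "
from cell import arm
print(arm.get_obs()['t']); print(arm.job_done())"
```

```text
8.85
the job is handed in; nothing more can be done
None
```

I gripped the feed knob on the rust-brown slide and turned it clockwise about 1.27 rad in one grasp, following the carriage for about 51 mm. I then let go, lifted clear and handed the job in at 8.85 s of the 38 s.

- **Level:** The close-up before release showed the pointer nose on the white line, about 1 mm off by eye. After release, the side and wrist views still showed them level. I did not repeat the numeric measurement after the last turn.
- **Forces:** Measured force on the tool stayed at or below about 7 N at the readings I took. It read near zero after the lift.
- **Other slide:** I went nowhere near the slide with the steel blank and did not re-measure it.
- **Disagreement:** The start gap came out at 48 to 51 mm depending on the view. Heights from the top and wrist cameras disagreed by up to about 40 mm because the two sit close together. I used the top and side pair for heights, which matched the text within about 3 mm. I set the last 7 mm from the close-up wrist view.

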